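# Set out the blood-sampling mat

### The arm

A 7-joint arm with a two-finger parallel gripper is mounted at the origin on the work surface. World frame = base frame: x ahead of the robot, y to its left, z up, the work surface at z = 0. Lengths are in m, angles in degrees, forces in N, time in s.
With the tool pointing down it reaches from about 0.425 to 0.875 m from the base axis. Payload 4.7 kg.
Tool frame: the origin (TCP) lies between the finger pads; the fingertips stand 8 mm ahead of it and the grasp point (between the pads) lies 11 mm behind it (env.tip_extent is the distance from the TCP to the fingertips, in m); z points along the fingers, y is the line along which they close (so a half turn about z gives the same grasp; the last joint's range is limited). The gripper opens to 87 mm and grips with 3 to 60 N. Pads are 19 mm wide; open, the fingers measure 117 mm over their backs; the gripper's body (75 mm by 190 mm) begins 51 mm behind the grasp point.
Start: joints at [68.589, 18.392, -4.016, 83.108, 1.295, 78.541, -3.26], TCP at [0.246, -0.602, 0.208] pointing down, gripper open.
Joint ranges: [-163.93, 163.93], [-17.29, 119.83], [-79.2, 71.16], [3.27, 140.29], [-89.18, 269.18], [5.43, 117.66], [-154.24, 154.24]. Speed limits (degrees/s): [147.25, 147.25, 180, 180, 180, 180, 180].

### API

Orientations are given as [roll, pitch, yaw] about the fixed x, y, z axes, in that order (R = Rz(yaw) Ry(pitch) Rx(roll)).
In Python, from cell import sensors, vision, workorder, env gives the robot as it stands.
- The arm moves only by the tool drive_tool, never from a script. Its argument "moves" is a list of rows, each an object of numbers: "x", "y", "z": the shift along the tool's x, y, z in mm; "rx", "ry", "rz": the turn, a rotation vector about the tool's x, y, z in rad; "fingers": the closure, from -1 (fully open) to 1 (shut). In form: [{"x": .., "y": .., "z": .., "rx": .., "ry": .., "rz": .., "fingers": ..}, ...]. A call has 1 to 20 rows; each row is the pose to reach, as a shift and turn from the pose commanded when the call began, along the tool's axes at that moment; what a row does not reach only later rows make up. A row lasts 1/8 s, in which the tool goes at most 62.5 mm and 10.7 degrees, less where a joint would pass 70% of its speed; a pose out of reach is approached as far as the arm can. A call with a gripper value outside its range is refused whole. The fingers move at their own pace and stop on an object; "force" is the grip in N (left out, the last holds). Time passes only in rows, so rows that repeat a pose let the fingers close. It gives the time, the measured TCP pose, the force, the opening and the grip force at its end, in the units of the state.
- sensors.get_obs(): the state, without advancing time (a new reading comes with each control period).
- vision.read_camera(name): name is "scene" or "top" or "wrist"; returns a dict with "image" (420x560x3 uint8, red, green, blue), "fx", "fy", "cx", "cy" (pixels), "R" (3x3) and "t" (3): a world point X has camera coordinates R X + t. Camera axes: x right, y down, z forward; pixel columns grow to the right and rows downward; lengths in m; the calibration is good to about 2 mm. The wrist camera is an equidistant fisheye: a pixel r from the principal point sees the ray r / f radians off the axis. A picture is of the moment at which its call begins. There is no depth.
- workorder.sign_off(): hands the job in; it is judged then, once.
The state is a dict: "time_s": time; "qpos": joint angles; "joint_velocities": joint speeds; "effort": joint torques, N m; "tool_pos": TCP position; "tool_rot": TCP orientation; "force": force on the tool from outside, world axes, zero at the start; "wrist_torque": the same for the moment, N m; "grip_width": finger opening in m; "grasp_force": force on a finger pad.
Only numpy, scipy, OpenCV 4.12 (cv2) and the standard library are available. Lean on these libraries where they do the work, as an engineer would, in place of code of your own. Each camera call takes 0.05 s, during which the arm holds its last target. There are 200 camera calls.

### The job

Set out the grey sampling mat for the next patient: stand the amber bottle in the middle of the blue square and the white-and-teal carton flat in the middle of the green square, stand the yellow-lidded jar halfway between those two squares, and stand the block of purple-capped tubes on top of the carton, centred on it. Leave everything upright and still, and leave the green bottle, the white-lidded jar and the pen pot where they are.

Things in the scene. Friction and masses are not known exactly. Their poses are not given: they have to be found in the camera images.
- amber_bottle: Small amber glass bottle, black cap, paper label; loose, upright. Round body 46 mm across up to 58 mm high, then a shoulder narrowing to the 29 mm cap; 85 mm high in all; about 150 g. Origin: centre of its underside, z up.
- carton: White rectangular carton with a teal band round one end; loose, rigid, flat closed top; 80 mm along its x, 50 mm along its y, 45 mm high; about 120 g. Origin: centre of its underside, z up.
- yellow_jar: White specimen jar with a yellow screw lid; loose, upright. Round, 53 mm across (lid and body alike), 60 mm high; about 90 g. Origin: centre of its underside, z up.
- tube_stand: White block with three short purple-capped sample tubes fixed in it in a row along its x; loose, upright. Block 72 mm along x, 26 mm along y, 45 mm high; tubes and caps (16 mm across) rise to 80 mm and cannot come out; about 120 g. Origin: centre of its underside, z up.
- mat: Grey layout mat lying on the table, fixed; 130 mm along its x, 320 mm along its y, 4 mm thick, with a thin white line along its long middle. Origin: centre of its underside, which is the point halfway between the two coloured squares. It is turned by up to about 12 degrees and z is up.
- blue_square: Blue square, 90 x 90 mm, printed on one end of the mat, 110 mm from the mat's centre along the mat's y (which end varies); flat, does not rise above the mat. Origin: its centre, at the mat's top surface, 4 mm above the table; axes parallel to the mat's sides.
- green_square: Green square, 90 x 90 mm, printed on the other end of the mat, 110 mm from the mat's centre; otherwise as the blue one. Origin: its centre, at the mat's top surface.
- green_bottle: Green glass bottle with a white cap, of the same shape and size as the amber one; loose, NOT to be moved. Origin: centre of its underside, z up.
- white_jar: White specimen jar with a white lid, of the same shape and size as the yellow-lidded one; loose, NOT to be moved. Origin: centre of its underside, z up.
- pen_pot: Black pen pot, 72 mm across, 85 mm high, with a red, a blue and a green pen whose ends reach 130 mm high; loose, NOT to be moved. Origin: centre of its underside, z up.
Not all that is in view belongs to the job. Leave any pink look-alike of the tube_stand alone.

How it is judged (in metres and radians):
At the end, for the whole second after the job is handed in: On the mat: amber bottle within 12 mm of the blue square's centre, carton within 12 mm of the green square's centre, yellow-lidded jar within 15 mm of the mat's centre; tube stand on the carton, centres within 12 mm; all four upright (0.1 rad) and at rest (horizontal distance between amber_bottle and blue_square below 0.012 m and angle between each of amber_bottle, carton, yellow_jar, tube_stand's own z axis and vertical below 0.1 rad and linear speed of each of amber_bottle, carton, yellow_jar, tube_stand below 0.02 m/s and angular speed of each of amber_bottle, carton, yellow_jar, tube_stand below 0.2 rad/s and height (world z) of each of amber_bottle, carton, yellow_jar below 0.009 m and horizontal distance between carton and green_square below 0.012 m and horizontal distance between yellow_jar and mat below 0.015 m and horizontal distance between tube_stand and carton below 0.012 m and z of tube_stand in the frame of carton between 0.041 and 0.049 m); the robot touches nothing.
It fails at once if the green bottle is shifted by more than 25 mm or tipped (distance of green_bottle from where it was at the start of the episode above 0.025 m or angle between green_bottle's own z axis and vertical above 0.35 rad).
It fails at once if the white jar is shifted by more than 25 mm or tipped (distance of white_jar from where it was at the start of the episode above 0.025 m or angle between white_jar's own z axis and vertical above 0.35 rad).
It fails at once if the pen pot is shifted by more than 25 mm or tipped (distance of pen_pot from where it was at the start of the episode above 0.025 m or angle between pen_pot's own z axis and vertical above 0.35 rad).
It also fails if it takes over 128 s, if anything falls off the work surface, if the arm or the gripper's body presses on something with over 40 N, if the wrist force passes 120 N, or if a joint passes its speed limit or range.

## Working session

There is one attempt and no reset: what is moved stays moved. The work goes in short steps, Python scripts to look and compute and a tool call to move; the robot and the scene stay as the last step left them, time stands still between calls to the robot, and variables do not carry over. Pictures are saved under pics/ and viewed, at most 14 in all, crops included, and the job is handed in when it is done.

Besides the shell and the picture viewer there is one more tool, called after "Emit:" by a JSON object that holds its "method" and its "body", one argument or row to a line. drive_tool: Moves the arm, as the interface text tells. Its arguments: {"type":"object","properties":{"moves":{"type":"array"},"force":{"type":"number"}},"required":["moves"]}

```bash
mkdir -p pics; ls
python3 - <<'E'
from cell import sensors, vision, workorder, env
import cv2,pickle
o=sensors.get_obs();print(o['time_s'],o['tool_pos'],o['tool_rot'],o['grip_width'])
for n in("scene","top","wrist"):
    d=vision.read_camera(n);pickle.dump(d,open(f'pics/{n}0.pkl','wb'))
    cv2.imwrite(f'pics/{n}0.png',d['image'][:,:,::-1]);print(n,d['fx'],d['cx'],d['cy'],d['R'],d['t'])
E
```

```text
pics
0.0 [ 0.24550567 -0.60120976  0.20685186] [-1.79889116e+02  7.45649471e-03  2.22197207e+01] 0.08714256358072094
scene 517.8185500111541 282.32210511810894 208.62062057739888 [[ 0.89360124  0.44885261 -0.00285687]
 [ 0.36907598 -0.73836996 -0.56444018]
 [-0.25545988  0.50333004 -0.82546903]] [-0.4582072  -0.16213314  1.4912423 ]
top 487.6957067835266 281.1777841894978 204.19510525337853 [[ 0.01909801 -0.99973983  0.0124718 ]
 [-0.98607852 -0.02089495 -0.1649623 ]
 [ 0.16517998 -0.00914772 -0.98622102]] [-0.01124416  0.49325628  1.23203655]
wrist 325.19226210127806 280.0662831297836 213.8452911248398 [[ 3.78856877e-01 -9.25454853e-01 -8.84396222e-04]
 [-8.97522848e-01 -3.67654926e-01  2.43480168e-01]
 [-2.25655056e-01 -9.14503702e-02 -9.69905473e-01]] [-0.6492232  -0.02936469  0.38884804]
```

View pics/top0.png

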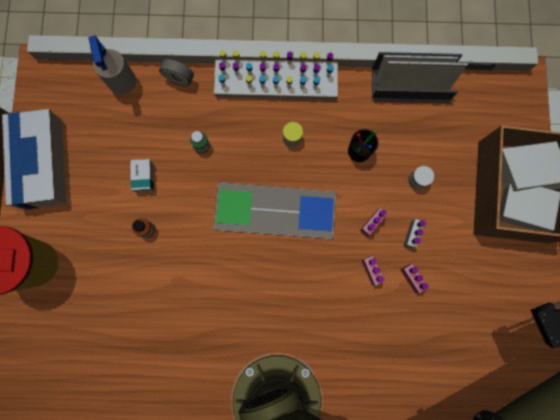

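View pics/scene0.png

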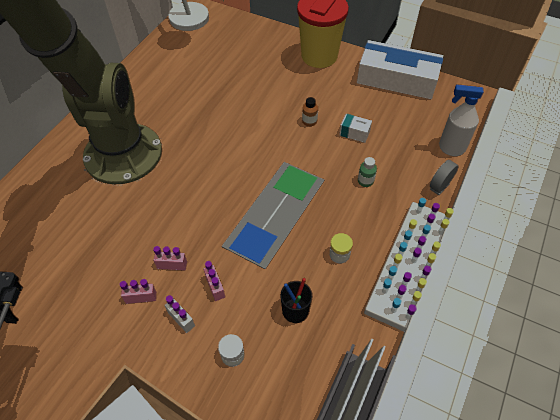

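The top view shows the amber bottle at about (144,228), the carton (141,175), the yellow jar (293,131) and the white tube stand (417,234). The pink look-alikes are at (374,222), (374,270) and (416,279). The mat has green at (235,208) and blue at (317,213). The scene view agrees with this.

```bash
cat > h.py <<'E'
import numpy as np,cv2,pickle
def load(n): return pickle.load(open(f'pics/{n}.pkl','rb'))
def ray(d,uv,fish=False):
    x=(uv[0]-d['cx'])/d['fx'];y=(uv[1]-d['cy'])/d['fy']
    if fish:
        r=np.hypot(x,y);s=np.sin(r)/r if r>1e-9 else 1;v=np.array([x*s,y*s,np.cos(r)])
    else: v=np.array([x,y,1.])
    v=d['R'].T@v;return -d['R'].T@d['t'],v/np.linalg.norm(v)
def plane(d,uv,z,fish=False):
    c,v=ray(d,uv,fish);return c+v*(z-c[2])/v[2]
def tri(rays):
    A=np.zeros((3,3));b=np.zeros(3)
    for c,v in rays:
        P=np.eye(3)-np.outer(v,v);A+=P;b+=P@c
    X=np.linalg.solve(A,b);return X,max(np.linalg.norm(np.cross(X-c,v)) for c,v in rays)
def mask(d,lo,hi):
    return cv2.inRange(cv2.cvtColor(d['image'],cv2.COLOR_RGB2HSV),np.array(lo),np.array(hi))
def blobs(m,amin=15):
    n,l,s,c=cv2.connectedComponentsWithStats(m)
    return [(tuple(np.round(c[i],1)),int(s[i,4]),tuple(int(q) for q in s[i,:4])) for i in range(1,n) if s[i,4]>=amin]
COL=dict(blue=((105,120,60),(125,255,255)),green=((50,100,50),(75,255,255)),yellow=((24,130,100),(33,255,255)),purple=((135,80,50),(155,255,255)),teal=((80,80,50),(98,255,255)))
E
python3 - <<'E'
from h import *
for n in('top0','scene0'):
    d=load(n)
    for k,(lo,hi) in COL.items(): print(n,k,[b[:2] for b in blobs(mask(d,lo,hi))])
t=load('top0')
for nm,uv,z in(('amber',(139,223),.085),('carton',(141,171),.045),('yjar',(292,129),.06),('stand',(417,234),.08)):
    print(nm,plane(t,uv,z).round(3))
E
```

```text
top0 blue [((np.float64(95.0), np.float64(49.3)), 215), ((np.float64(101.5), np.float64(46.5)), 17), ((np.float64(20.2), np.float64(157.4)), 1505), ((np.float64(315.6), np.float64(213.2)), 1077)]
top0 green [((np.float64(200.4), np.float64(143.2)), 61), ((np.float64(233.8), np.float64(206.9)), 1076)]
top0 yellow [((np.float64(222.1), np.float64(53.0)), 20), ((np.float64(235.8), np.float64(53.4)), 20), ((np.float64(262.5), np.float64(54.0)), 20), ((np.float64(276.0), np.float64(54.2)), 23), ((np.float64(303.1), np.float64(55.1)), 22), ((np.float64(316.2), np.float64(55.1)), 21), ((np.float64(248.6), np.float64(77.9)), 24), ((np.float64(289.0), np.float64(79.2)), 23), ((np.float64(292.4), np.float64(131.1)), 306)]
top0 purple [((np.float64(289.4), np.float64(54.5)), 31), ((np.float64(329.7), np.float64(55.4)), 29), ((np.float64(221.8), np.float64(65.0)), 34), ((np.float64(235.5), np.float64(65.3)), 36), ((np.float64(262.4), np.float64(66.0)), 36), ((np.float64(275.8), np.float64(66.1)), 34), ((np.float64(302.8), np.float64(67.1)), 34), ((np.float64(316.2), np.float64(67.2)), 36), ((np.
[... 2334 characters left out ...]
 np.float64(283.6)), 46), ((np.float64(402.1), np.float64(287.9)), 45), ((np.float64(169.0), np.float64(298.6)), 40), ((np.float64(178.6), np.float64(309.2)), 96), ((np.float64(411.9), np.float64(307.8)), 52)]
scene0 teal [((np.float64(347.4), np.float64(120.3)), 91), ((np.float64(421.8), np.float64(201.7)), 44), ((np.float64(426.6), np.float64(228.4)), 51), ((np.float64(407.7), np.float64(234.2)), 50), ((np.float64(402.8), np.float64(246.0)), 56), ((np.float64(392.6), np.float64(270.1)), 58), ((np.float64(387.2), np.float64(282.5)), 54), ((np.float64(396.4), np.float64(302.3)), 58)]
amber [0.431 0.353 0.085]
carton [0.573 0.368 0.045]
yjar [ 0.692 -0.026  0.06 ]
stand [ 0.418 -0.344  0.08 ]
```

```bash
cat >> h.py <<'E'
from scipy.spatial.transform import Rotation as Ro
def go(o,x,y,z,yaw,p0=None):
    "tool-frame shift (mm) and turn (rad) from the present pose to world TCP x,y,z (m), yaw (deg), tool down"
    R0=Ro.from_euler('xyz',o['tool_rot'],degrees=True);T=Ro.from_euler('xyz',[180,0,yaw],degrees=True)
    s=R0.inv().apply(np.array([x,y,z])-o['tool_pos'])*1000;w=(R0.inv()*T).as_rotvec()
    print('shift',s.round(1),'rot',w.round(4),'rows',max(np.linalg.norm(s)/62.5,np.linalg.norm(w)/np.radians(10.7)).round(1))
E
python3 - <<'E'
from h import *
from cell import sensors
t,s=load('top0'),load('scene0')
P={k:tri([ray(t,a),ray(s,b)]) for k,a,b in(('blue',(315.6,213.2),(253.1,242.3)),('green',(233.8,206.9),(295,182.4)),('ylid',(292.4,131.1),(341.3,242.4)),('cap1',(421.6,222.9),(169,298.6)))}
for k,v in P.items(): print(k,v[0].round(4),v[1].round(4))
for k,uv in(('blue',(315.6,213.2)),('green',(233.8,206.9))): print(k,plane(t,uv,.004).round(4))
for uv in((421.6,222.9),(419.2,231.4),(416.3,239.9)): print('cap',plane(t,uv,.078).round(4))
o=sensors.get_obs()
go(o,.53,.35,.30,122)
E
```

```text
blue [ 0.4776 -0.0953 -0.0026] 0.0005
green [ 0.4899  0.1253 -0.0021] 0.0008
ylid [ 0.6878 -0.0276  0.0536] 0.0007
cap1 [ 0.4327 -0.352   0.1206] 0.0116
blue [ 0.4771 -0.0944  0.004 ]
green [0.4895 0.1252 0.004 ]
cap [ 0.4468 -0.3566  0.078 ]
cap [ 0.4251 -0.3499  0.078 ]
cap [ 0.4035 -0.342   0.078 ]
shift [ 623.1 -773.3  -91.8] rot [-1.2000e-03 -1.2000e-03 -1.7415e+00] rows 16.0
```

Run:
```python
from h import *
from cell import sensors
o=sensors.get_obs()
go(o,.50,-.30,.28,50)
go(o,.58,.0,.28,90)
```

```text
shift [ 349.5 -182.9  -72.7] rot [-1.500e-03 -3.000e-04 -4.849e-01] rows 6.4
shift [ 537.  -430.3  -72.3] rot [-1.400e-03 -8.000e-04 -1.183e+00] rows 11.1
```

Emit:
{"method": "drive_tool", "body": {
  "moves": [
    {"x": 350,"y": -183,"z": -73,"rz": -0.485,"fingers": -1},
    {"x": 350,"y": -183,"z": -73,"rz": -0.485,"fingers": -1},
    {"x": 350,"y": -183,"z": -73,"rz": -0.485,"fingers": -1},
    {"x": 350,"y": -183,"z": -73,"rz": -0.485,"fingers": -1},
    {"x": 350,"y": -183,"z": -73,"rz": -0.485,"fingers": -1},
    {"x": 350,"y": -183,"z": -73,"rz": -0.485,"fingers": -1},
    {"x": 350,"y": -183,"z": -73,"rz": -0.485,"fingers": -1},
    {"x": 350,"y": -183,"z": -73,"rz": -0.485,"fingers": -1},
    {"x": 350,"y": -183,"z": -73,"rz": -0.485,"fingers": -1},
    {"x": 350,"y": -183,"z": -73,"rz": -0.485,"fingers": -1}
  ]
}}

```text
invalid input at $.moves[0]: expected keys x, y, z, rx, ry, rz, fingers
```

```bash
cat >> h.py <<'E'
def snap(n,cam='wrist'):
    from cell import vision
    d=vision.read_camera(cam);pickle.dump(d,open(f'pics/{n}.pkl','wb'));cv2.imwrite(f'pics/{n}.png',d['image'][:,:,::-1]);return d
E
python3 - <<'E'
from h import *
from cell import sensors
d=snap('w1');print((-d['R'].T@d['t']).round(3))
o=sensors.get_obs();print(o['time_s'],o['tool_pos'],o['tool_rot'])
for k in('blue','green','yellow','purple'): print(k,[b[:2] for b in blobs(mask(d,*COL[k]))])
go(o,.58,.0,.28,90)
E
```

```text
[ 0.307 -0.576  0.384]
0.2 [ 0.24560019 -0.60144028  0.20728543] [-1.79933923e+02  4.89772656e-03  2.22195432e+01]
blue []
green []
yellow []
purple [((np.float64(31.6), np.float64(16.3)), 140), ((np.float64(29.9), np.float64(33.1)), 141), ((np.float64(83.3), np.float64(43.8)), 187), ((np.float64(28.5), np.float64(50.6)), 147), ((np.float64(85.3), np.float64(62.5)), 186), ((np.float64(87.6), np.float64(81.9)), 193)]
shift [ 537.  -430.4  -72.3] rot [-1.100e-03 -6.000e-04 -1.183e+00] rows 11.1
```

View pics/w1.png

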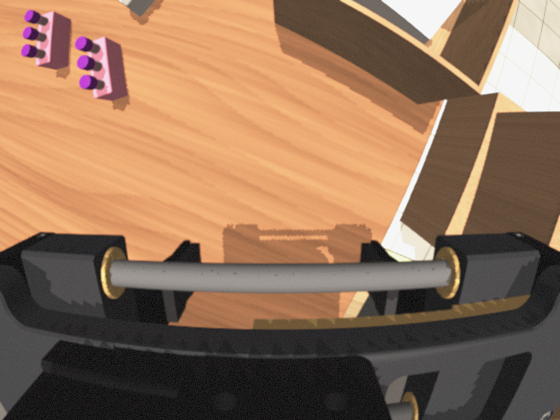

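The move was refused because it needs all the keys. The wrist picture shows that the camera looks ahead along tool +x, with the gripper covering rows below about 230. Only the pink blocks are in view, at (40,35) and (95,65).

Run:
```python
from h import *
from cell import sensors
o=sensors.get_obs()
go(o,.39,-.42,.25,50)
```

```text
shift [ 202.3 -113.4  -42.6] rot [-1.200e-03 -2.000e-04 -4.849e-01] rows 3.8
```

Emit:
{"method": "drive_tool", "body": {
  "moves": [
    {"x": 202,"y": -113,"z": -43,"rx": 0,"ry": 0,"rz": -0.485,"fingers": -1},
    {"x": 202,"y": -113,"z": -43,"rx": 0,"ry": 0,"rz": -0.485,"fingers": -1},
    {"x": 202,"y": -113,"z": -43,"rx": 0,"ry": 0,"rz": -0.485,"fingers": -1},
    {"x": 202,"y": -113,"z": -43,"rx": 0,"ry": 0,"rz": -0.485,"fingers": -1},
    {"x": 202,"y": -113,"z": -43,"rx": 0,"ry": 0,"rz": -0.485,"fingers": -1},
    {"x": 202,"y": -113,"z": -43,"rx": 0,"ry": 0,"rz": -0.485,"fingers": -1},
    {"x": 202,"y": -113,"z": -43,"rx": 0,"ry": 0,"rz": -0.485,"fingers": -1}
  ]
}}

```text
time_s: 1.08
tool_pos: [0.3885, -0.4222, 0.2504]
tool_rot: [-179.9, 0.0, 49.8]
force: [0.1, 0.6, -0.8]
grip_width: 0.0867
grasp_force: 0.0
```

Run:
```python
from h import *
from cell import sensors
d=snap('w2');print((-d['R'].T@d['t']).round(3))
o=sensors.get_obs();print(o['time_s'],o['tool_pos'],o['tool_rot'])
for k in('blue','purple'): 
  for b in blobs(mask(d,*COL[k])): print(k,b[:2],plane(d,b[0],.078 if k=='purple' else .004,True).round(4))
go(o,.42,.04,.28,90)
```

```text
[ 0.432 -0.371  0.427]
1.125 [ 0.38858608 -0.42205585  0.25038037] [-1.79945849e+02  1.96048850e-02  4.98374303e+01]
blue ((np.float64(171.2), np.float64(3.1)), 128) [ 0.4409 -0.1289  0.004 ]
purple ((np.float64(242.9), np.float64(34.6)), 175) [ 0.4724 -0.2609  0.078 ]
purple ((np.float64(222.0), np.float64(35.9)), 176) [ 0.4548 -0.2464  0.078 ]
purple ((np.float64(202.0), np.float64(37.6)), 171) [ 0.4376 -0.2323  0.078 ]
purple ((np.float64(146.2), np.float64(92.2)), 167) [ 0.351  -0.2345  0.078 ]
purple ((np.float64(138.3), np.float64(110.6)), 161) [ 0.3301 -0.2435  0.078 ]
purple ((np.float64(284.7), np.float64(114.5)), 146) [ 0.4487 -0.3586  0.078 ]
purple ((np.float64(264.7), np.float64(122.3)), 147) [ 0.4271 -0.3513  0.078 ]
purple ((np.float64(131.1), np.float64(128.8)), 160) [ 0.3096 -0.2526  0.078 ]
purple ((np.float64(244.7), np.float64(130.2)), 152) [ 0.4055 -0.3438  0.078 ]
purple ((np.float64(190.5), np.float64(169.5)), 170) [ 0.332  -0.3361  0.078 ]
purple ((np.float64(185.7), np.float64(189.0)), 167) [ 0.3128 -0.3484  0.078 ]
purple ((np.float64(181.4), np.float64(207.4)), 166) [ 0.2942 -0.3604  0.078 ]
shift [ 373.4 -274.   -29.5] rot [-0.001 -0.    -0.701] rows 7.4
```

View pics/w2.png

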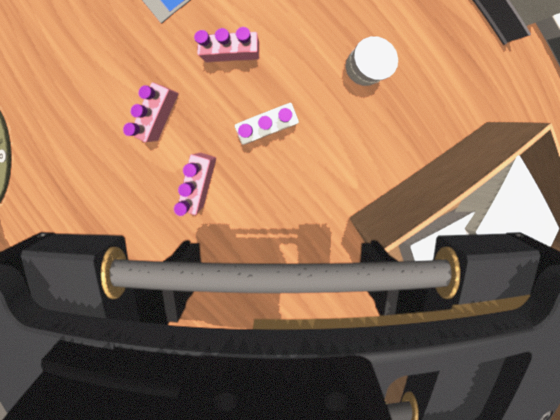

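The white stand is at about (265,122), with its caps at (285,114), (265,122) and (245,130). The pink ones are clear of it. Next is a look at the mat.

Run:
```python
from h import *
from cell import sensors
d=load('w2');t=load('top0')
for a,b in(((421.6,222.9),(284.7,114.5)),((419.2,231.4),(264.7,122.3)),((416.3,239.9),(244.7,130.2))): print(tri([ray(t,a),ray(d,b,True)]))
o=sensors.get_obs();go(o,.48,-.13,.28,90)
```

```text
(array([ 0.44838427, -0.35855447,  0.07104242]), np.float64(0.0006637580285187002))
(array([ 0.42637687, -0.35127751,  0.07261917]), np.float64(0.0007042741221537467))
(array([ 0.40453964, -0.34356583,  0.0718976 ]), np.float64(0.0005108375389011597))
shift [ 282.1 -118.5  -29.6] rot [-0.001 -0.    -0.701] rows 4.9
```

Emit:
{"method": "drive_tool", "body": {
  "moves": [
    {"x": 282,"y": -118,"z": -30,"rx": 0,"ry": 0,"rz": -0.7,"fingers": -1},
    {"x": 282,"y": -118,"z": -30,"rx": 0,"ry": 0,"rz": -0.7,"fingers": -1},
    {"x": 282,"y": -118,"z": -30,"rx": 0,"ry": 0,"rz": -0.7,"fingers": -1},
    {"x": 282,"y": -118,"z": -30,"rx": 0,"ry": 0,"rz": -0.7,"fingers": -1},
    {"x": 282,"y": -118,"z": -30,"rx": 0,"ry": 0,"rz": -0.7,"fingers": -1},
    {"x": 282,"y": -118,"z": -30,"rx": 0,"ry": 0,"rz": -0.7,"fingers": -1},
    {"x": 282,"y": -118,"z": -30,"rx": 0,"ry": 0,"rz": -0.7,"fingers": -1},
    {"x": 282,"y": -118,"z": -30,"rx": 0,"ry": 0,"rz": -0.7,"fingers": -1}
  ]
}}

```text
time_s: 2.12
tool_pos: [0.4802, -0.1311, 0.2805]
tool_rot: [-180.0, -0.0, 89.9]
force: [-0.6, 0.2, 0.7]
grip_width: 0.0872
grasp_force: 0.0
```

Run:
```python
from h import *
from cell import sensors
d=snap('w3')
o=sensors.get_obs();print(o['time_s'],o['tool_pos'],o['tool_rot'])
t=load('top0')
for k,a in(('blue',(315.6,213.2)),('green',(233.8,206.9)),('yellow',(292.4,131.1))): 
  b=max(blobs(mask(d,*COL[k])),key=lambda b:b[1]); print(k,b,plane(d,b[0],.004 if k!='yellow' else .058,True).round(4),tri([ray(t,a),ray(d,b[0],True)]))
go(o,.60,.29,.28,130)
```

```text
2.175 [ 0.48028918 -0.13083887  0.28054155] [-1.79956847e+02 -1.07251028e-02  8.99106359e+01]
blue ((np.float64(278.9), np.float64(155.2)), 3953, (247, 123, 66, 66)) [ 0.4792 -0.0946  0.004 ] (array([ 0.47910334, -0.09551899, -0.00959369]), np.float64(6.311722246801386e-06))
green ((np.float64(287.2), np.float64(16.2)), 2089, (255, 0, 64, 35)) [0.491  0.1067 0.004 ] (array([ 0.49511319,  0.1285729 , -0.04971888]), np.float64(0.003280065298965351))
yellow ((np.float64(424.6), np.float64(114.6)), 56, (421, 95, 13, 36)) [ 0.6679 -0.0327  0.058 ] (array([ 0.71738193, -0.02740083, -0.04237362]), np.float64(0.003442582018488327))
shift [421.  119.1   0.5] rot [-7.000e-04 -4.000e-04 -6.997e-01] rows 7.0
```

View pics/w3.png

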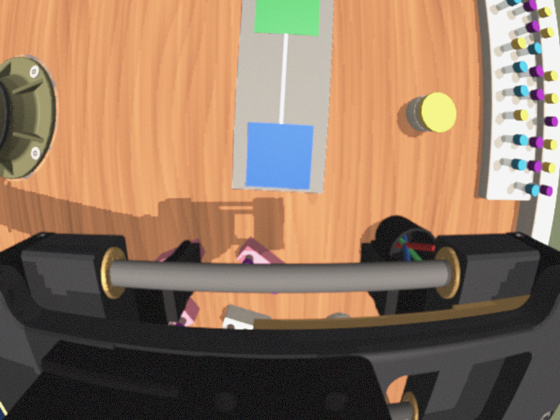

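The blue square is at (279,155), with the green cut off at the top edge and the jar lid at (438,113). The plane is confirmed near z≈0. Now to the carton and amber bottle.

Emit:
{"method": "drive_tool", "body": {
  "moves": [
    {"x": 421,"y": 119,"z": 0,"rx": 0,"ry": 0,"rz": -0.7,"fingers": -1},
    {"x": 421,"y": 119,"z": 0,"rx": 0,"ry": 0,"rz": -0.7,"fingers": -1},
    {"x": 421,"y": 119,"z": 0,"rx": 0,"ry": 0,"rz": -0.7,"fingers": -1},
    {"x": 421,"y": 119,"z": 0,"rx": 0,"ry": 0,"rz": -0.7,"fingers": -1},
    {"x": 421,"y": 119,"z": 0,"rx": 0,"ry": 0,"rz": -0.7,"fingers": -1},
    {"x": 421,"y": 119,"z": 0,"rx": 0,"ry": 0,"rz": -0.7,"fingers": -1},
    {"x": 421,"y": 119,"z": 0,"rx": 0,"ry": 0,"rz": -0.7,"fingers": -1},
    {"x": 421,"y": 119,"z": 0,"rx": 0,"ry": 0,"rz": -0.7,"fingers": -1},
    {"x": 421,"y": 119,"z": 0,"rx": 0,"ry": 0,"rz": -0.7,"fingers": -1},
    {"x": 421,"y": 119,"z": 0,"rx": 0,"ry": 0,"rz": -0.7,"fingers": -1}
  ]
}}

```text
time_s: 3.42
tool_pos: [0.6001, 0.2896, 0.2811]
tool_rot: [-180.0, 0.1, 130.0]
force: [0.4, -0.9, -0.6]
grip_width: 0.087
grasp_force: 0.0
```

```bash
python3 - <<'E'
from h import *
from cell import sensors
d=snap('w4')
o=sensors.get_obs();print(o['time_s'],o['tool_pos'],o['tool_rot'])
for k in('green','teal'): 
  print(k,blobs(mask(d,*COL[k]),60))
print('white',blobs(mask(d,(0,0,150),(179,50,255)),300))
E
python3 -c "
import cv2;i=cv2.imread('pics/w4.png')[:250];cv2.imwrite('pics/w4c.png',cv2.resize(i,(800,357),interpolation=cv2.INTER_CUBIC))"
```

```text
3.475 [0.60002034 0.28965392 0.28131709] [-1.79999298e+02  1.00344261e-01  1.29999055e+02]
green [((np.float64(156.4), np.float64(218.1)), 2919, (121, 179, 73, 78))]
teal [((np.float64(284.7), np.float64(108.8)), 617, (268, 89, 35, 40))]
white [((np.float64(476.9), np.float64(32.5)), 3196, (411, 0, 113, 77)), ((np.float64(547.8), np.float64(60.5)), 1194, (527, 35, 33, 66)), ((np.float64(309.2), np.float64(125.8)), 1722, (281, 98, 57, 56)), ((np.float64(522.4), np.float64(198.5)), 2643, (479, 141, 81, 93)), ((np.float64(145.8), np.float64(233.7)), 1701, (97, 201, 110, 60)), ((np.float64(365.7), np.float64(281.1)), 958, (283, 275, 166, 13))]
```

View pics/w4c.png

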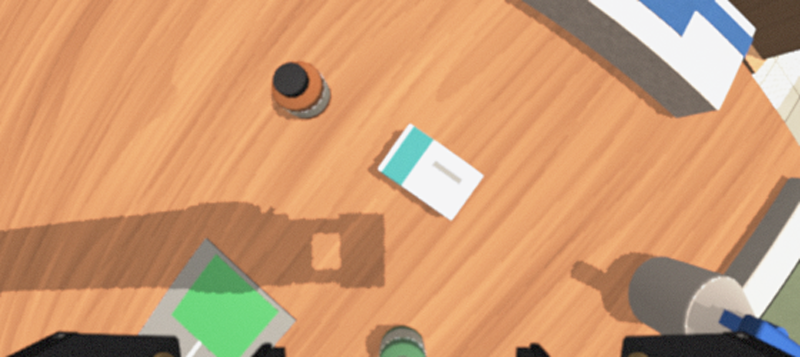

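The carton is at about (430,172) in the crop, the amber bottle cap at (291,78) and the green bottle at (402,345).

```bash
cat > m.py <<'E'
from h import *
def rect(d,roi,z,fish,lo=(0,0,150),hi=(179,60,255)):
    m=mask(d,lo,hi)|mask(d,*COL['teal']);k=np.zeros_like(m);x,y,w,h=roi;k[y:y+h,x:x+w]=255;m&=k
    c=max(cv2.findContours(cv2.morphologyEx(m,cv2.MORPH_CLOSE,np.ones((5,5),np.uint8)),cv2.RETR_EXTERNAL,cv2.CHAIN_APPROX_NONE)[0],key=cv2.contourArea)
    P=np.array([plane(d,p[0]+0.0,z,fish)[:2] for p in c],np.float32)*1000
    mm=cv2.moments(c);return cv2.minAreaRect(P),(mm['m10']/mm['m00'],mm['m01']/mm['m00'])
E
python3 - <<'E'
from m import *
from cell import sensors
w,t=load('w4'),load('top0')
a,ca=rect(w,(255,80,95,85),.045,True);b,cb=rect(t,(120,150,40,50),.045,False)
print(a,ca);print(b,cb);print('tri',tri([ray(w,ca,True),ray(t,cb)]))
# amber cap (dark)
def dark(d,roi):
    m=mask(d,(0,0,0),(179,255,60));x,y,ww,h=roi;k=np.zeros_like(m);k[y:y+h,x:x+ww]=255;return blobs(m&k,8)
dw,dt=dark(w,(180,35,60,40)),dark(t,(128,212,28,28));print(dw,dt)
u=max(dw,key=lambda b:b[1])[0];v=max(dt,key=lambda b:b[1])[0]
print('amber',plane(w,u,.08,True),plane(t,v,.08),tri([ray(w,u,True),ray(t,v)]))
g=[b for b in blobs(mask(w,*COL['green']),500)][0];print('green',plane(w,g[0],.004,True),tri([ray(w,g[0],True),ray(t,(233.8,206.9))]))
E
```

```text
((567.1067504882812, 370.6492004394531), (81.11283874511719, 51.1805305480957), 4.8970794677734375) (300.9351253031528, 119.97722985718134)
((568.4534912109375, 370.1716003417969), (75.0291748046875, 49.23860549926758), 5.758737087249756) (139.6230461650309, 173.26644856415848)
tri (array([0.56683303, 0.37052348, 0.04660404]), np.float64(0.00025331179309604076))
[((np.float64(200.5), np.float64(46.8)), 17, (197, 45, 8, 5)), ((np.float64(195.4), np.float64(52.0)), 8, (193, 51, 6, 3)), ((np.float64(208.6), np.float64(61.3)), 80, (196, 50, 20, 18))] [((np.float64(138.5), np.float64(225.7)), 112, (133, 220, 12, 12)), ((np.float64(149.8), np.float64(231.3)), 79, (143, 223, 12, 15))]
amber [0.43762941 0.35431376 0.08      ] [0.42475897 0.35489081 0.08      ] (array([0.42886846, 0.35798842, 0.05824416]), np.float64(0.0033829847547036844))
green [0.49236071 0.1266863  0.004     ] (array([ 4.90996980e-01,  1.25190727e-01, -1.45910989e-04]), np.float64(0.0008906396997412496))
```

Run:
```python
from h import *
from cell import sensors
o=sensors.get_obs()
go(o,.567,.3706,.12,184.9); go(o,.567,.3706,.017,184.9)
```

```text
shift [ 83.5  26.7 161.2] rot [-9.000e-04  1.600e-03 -9.582e-01] rows 5.1
shift [ 83.7  26.7 264.2] rot [-9.000e-04  1.600e-03 -9.582e-01] rows 5.1
```

Emit:
{"method": "drive_tool", "body": {
  "moves": [
    {"x": 84,"y": 27,"z": 161,"rx": 0,"ry": 0.001,"rz": -0.958,"fingers": -1},
    {"x": 84,"y": 27,"z": 161,"rx": 0,"ry": 0.001,"rz": -0.958,"fingers": -1},
    {"x": 84,"y": 27,"z": 161,"rx": 0,"ry": 0.001,"rz": -0.958,"fingers": -1},
    {"x": 84,"y": 27,"z": 161,"rx": 0,"ry": 0.001,"rz": -0.958,"fingers": -1},
    {"x": 84,"y": 27,"z": 161,"rx": 0,"ry": 0.001,"rz": -0.958,"fingers": -1},
    {"x": 84,"y": 27,"z": 161,"rx": 0,"ry": 0.001,"rz": -0.958,"fingers": -1},
    {"x": 84,"y": 27,"z": 161,"rx": 0,"ry": 0.001,"rz": -0.958,"fingers": -1},
    {"x": 84,"y": 27,"z": 161,"rx": 0,"ry": 0.001,"rz": -0.958,"fingers": -1},
    {"x": 84,"y": 27,"z": 200,"rx": 0,"ry": 0.001,"rz": -0.958,"fingers": -1},
    {"x": 84,"y": 27,"z": 235,"rx": 0,"ry": 0.001,"rz": -0.958,"fingers": -1},
    {"x": 84,"y": 27,"z": 264,"rx": 0,"ry": 0.001,"rz": -0.958,"fingers": -1},
    {"x": 84,"y": 27,"z": 264,"rx": 0,"ry": 0.001,"rz": -0.958,"fingers": -1},
    {"x": 84,"y": 27,"z": 264,"rx": 0,"ry": 0.001,"rz": -0.958,"fingers": -1}
  ]
}}

```text
time_s: 5.1
tool_pos: [0.566, 0.3746, 0.0184]
tool_rot: [179.9, 0.0, -174.9]
force: [-0.3, -0.8, 0.2]
grip_width: 0.0873
grasp_force: 0.0
```

Emit:
{"method": "drive_tool", "body": {
  "moves": [
    {"x": 0,"y": 0,"z": 0,"rx": 0,"ry": 0,"rz": 0,"fingers": 1},
    {"x": 0,"y": 0,"z": 0,"rx": 0,"ry": 0,"rz": 0,"fingers": 1},
    {"x": 0,"y": 0,"z": 0,"rx": 0,"ry": 0,"rz": 0,"fingers": 1},
    {"x": 0,"y": 0,"z": 0,"rx": 0,"ry": 0,"rz": 0,"fingers": 1},
    {"x": 0,"y": 0,"z": 0,"rx": 0,"ry": 0,"rz": 0,"fingers": 1},
    {"x": 0,"y": 0,"z": 0,"rx": 0,"ry": 0,"rz": 0,"fingers": 1}
  ],
  "force": 25
}}

```text
time_s: 5.85
tool_pos: [0.5656, 0.3733, 0.017]
tool_rot: [-180.0, -0.0, -174.9]
force: [-0.2, -2.3, 3.1]
grip_width: 0.0499
grasp_force: 25.0
```

Run:
```python
from h import *
from cell import sensors
o=sensors.get_obs();print(o['tool_pos'],o['tool_rot'],o['grip_width'],o['grasp_force'])
go(o,.491,.1255,.12,177); go(o,.491,.1255,.023,177)
```

```text
[0.56563688 0.3732702  0.01698444] [-1.79960612e+02 -4.93467132e-02 -1.74912280e+02] 0.049942048549014004 25.00035434961319
shift [  96.4 -240.2 -102.8] rot [-0.0007 -0.0008  0.1412] rows 4.5
shift [  96.3 -240.2   -5.8] rot [-0.0007 -0.0008  0.1412] rows 4.1
```

Emit:
{"method": "drive_tool", "body": {
  "moves": [
    {"x": 0,"y": 0,"z": -40,"rx": 0,"ry": 0,"rz": 0,"fingers": 1},
    {"x": 0,"y": 0,"z": -103,"rx": 0,"ry": 0,"rz": 0,"fingers": 1},
    {"x": 96,"y": -240,"z": -103,"rx": 0,"ry": 0,"rz": 0.141,"fingers": 1},
    {"x": 96,"y": -240,"z": -103,"rx": 0,"ry": 0,"rz": 0.141,"fingers": 1},
    {"x": 96,"y": -240,"z": -103,"rx": 0,"ry": 0,"rz": 0.141,"fingers": 1},
    {"x": 96,"y": -240,"z": -103,"rx": 0,"ry": 0,"rz": 0.141,"fingers": 1},
    {"x": 96,"y": -240,"z": -103,"rx": 0,"ry": 0,"rz": 0.141,"fingers": 1},
    {"x": 96,"y": -240,"z": -103,"rx": 0,"ry": 0,"rz": 0.141,"fingers": 1},
    {"x": 96,"y": -240,"z": -103,"rx": 0,"ry": 0,"rz": 0.141,"fingers": 1},
    {"x": 96,"y": -240,"z": -103,"rx": 0,"ry": 0,"rz": 0.141,"fingers": 1}
  ]
}}

```text
time_s: 7.1
tool_pos: [0.4912, 0.1288, 0.12]
tool_rot: [179.9, -0.0, 177.3]
force: [-0.7, -0.0, -0.8]
grip_width: 0.0498
grasp_force: 25.0
```

Run:
```python
from h import *
from cell import sensors
o=sensors.get_obs();print(o['tool_pos'],o['tool_rot'],o['grip_width'],o['grasp_force'])
go(o,.490,.1255,.023,177)
```

```text
[0.49118729 0.12875644 0.12002556] [ 1.79898635e+02 -4.94401853e-02  1.77251102e+02] 0.04982991627566332 24.999467432498932
shift [ 0.9 -3.5 97. ] rot [ 0.0018 -0.0009  0.0044] rows 1.6
```

Emit:
{"method": "drive_tool", "body": {
  "moves": [
    {"x": 1,"y": -3.5,"z": 40,"rx": 0.002,"ry": 0,"rz": 0.004,"fingers": 1},
    {"x": 1,"y": -3.5,"z": 75,"rx": 0.002,"ry": 0,"rz": 0.004,"fingers": 1},
    {"x": 1,"y": -3.5,"z": 90,"rx": 0.002,"ry": 0,"rz": 0.004,"fingers": 1},
    {"x": 1,"y": -3.5,"z": 98,"rx": 0.002,"ry": 0,"rz": 0.004,"fingers": 1},
    {"x": 1,"y": -3.5,"z": 98,"rx": 0.002,"ry": 0,"rz": 0.004,"fingers": 1},
    {"x": 1,"y": -3.5,"z": 98,"rx": 0.002,"ry": 0,"rz": 0.004,"fingers": 1}
  ]
}}

```text
time_s: 7.85
tool_pos: [0.4909, 0.1232, 0.0229]
tool_rot: [-179.9, 0.1, 176.8]
force: [0.6, -0.7, -0.7]
grip_width: 0.0499
grasp_force: 25.0
```

Run:
```python
from h import *
from cell import sensors
o=sensors.get_obs();print(o['tool_pos'],o['tool_rot'],o['force'])
go(o,.490,.1255,.0215,177)
```

```text
[0.49092437 0.12318204 0.02293013] [-1.79910111e+02  5.54098583e-02  1.76807716e+02] [ 0.57437603 -0.66260704 -0.74883741]
shift [1.1 2.3 1.4] rot [-0.0016  0.001  -0.0034] rows 0.0
```

Emit:
{"method": "drive_tool", "body": {
  "moves": [
    {"x": 0.5,"y": 1,"z": 2,"rx": 0,"ry": 0,"rz": 0,"fingers": 1},
    {"x": 0.5,"y": 1,"z": 2,"rx": 0,"ry": 0,"rz": 0,"fingers": 1},
    {"x": 0.5,"y": 1,"z": 2,"rx": 0,"ry": 0,"rz": 0,"fingers": -1},
    {"x": 0.5,"y": 1,"z": 2,"rx": 0,"ry": 0,"rz": 0,"fingers": -1},
    {"x": 0.5,"y": 1,"z": 2,"rx": 0,"ry": 0,"rz": 0,"fingers": -1},
    {"x": 0.5,"y": 1,"z": 2,"rx": 0,"ry": 0,"rz": 0,"fingers": -1},
    {"x": 0.5,"y": 1,"z": -40,"rx": 0,"ry": 0,"rz": 0,"fingers": -1},
    {"x": 0.5,"y": 1,"z": -100,"rx": 0,"ry": 0,"rz": 0,"fingers": -1},
    {"x": 0.5,"y": 1,"z": -160,"rx": 0,"ry": 0,"rz": 0,"fingers": -1},
    {"x": 0.5,"y": 1,"z": -220,"rx": 0,"ry": 0,"rz": 0,"fingers": -1},
    {"x": 0.5,"y": 1,"z": -220,"rx": 0,"ry": 0,"rz": 0,"fingers": -1}
  ]
}}

```text
time_s: 9.22
tool_pos: [0.4925, 0.1254, 0.2464]
tool_rot: [-179.9, 0.4, 176.8]
force: [0.4, 0.4, -0.7]
grip_width: 0.0869
grasp_force: 0.0
```

Run:
```python
from h import *
from cell import sensors
o=sensors.get_obs();print(o['tool_pos'],o['tool_rot'],o['force'])
go(o,.49,.29,.24,130)
```

```text
[0.49249395 0.12538782 0.24636851] [-179.89734834    0.43350978  176.79495436] [ 0.35024887  0.42721932 -0.65292849]
shift [ 11.7 164.2   6. ] rot [0.0014 0.0079 0.8167] rows 4.4
```

Emit:
{"method": "drive_tool", "body": {
  "moves": [
    {"x": 27,"y": 173,"z": 6,"rx": 0,"ry": 0.008,"rz": 0.817,"fingers": -1},
    {"x": 27,"y": 173,"z": 6,"rx": 0,"ry": 0.008,"rz": 0.817,"fingers": -1},
    {"x": 27,"y": 173,"z": 6,"rx": 0,"ry": 0.008,"rz": 0.817,"fingers": -1},
    {"x": 27,"y": 173,"z": 6,"rx": 0,"ry": 0.008,"rz": 0.817,"fingers": -1},
    {"x": 27,"y": 173,"z": 6,"rx": 0,"ry": 0.008,"rz": 0.817,"fingers": -1},
    {"x": 27,"y": 173,"z": 6,"rx": 0,"ry": 0.008,"rz": 0.817,"fingers": -1},
    {"x": 27,"y": 173,"z": 6,"rx": 0,"ry": 0.008,"rz": 0.817,"fingers": -1}
  ]
}}

```text
time_s: 10.1
tool_pos: [0.4724, 0.2978, 0.235]
tool_rot: [-179.7, -0.4, 130.1]
force: [0.2, -0.5, -0.0]
grip_width: 0.087
grasp_force: 0.0
```

Run:
```python
from h import *
from cell import sensors
d=snap('w5');t=snap('top5','top')
o=sensors.get_obs();print(o['tool_pos'],o['tool_rot'])
print((-d['R'].T@d['t']))
print([(b,plane(d,b[0],.083,True).round(4)) for b in blobs(mask(d,(0,0,0),(179,255,70))[:200],60)])
i=d['image'][30:230,180:380,::-1];cv2.imwrite('pics/w5c.png',cv2.resize(i,(600,600),interpolation=cv2.INTER_CUBIC))
```

```text
[0.47261577 0.29777525 0.23529309] [-179.68508021   -0.36365301  130.03791739]
[0.43157603 0.34873484 0.41212364]
[(((np.float64(5.9), np.float64(183.2)), 98, (0, 162, 11, 38)), array([0.1698, 0.0775, 0.083 ]))]
```

View pics/w5c.png

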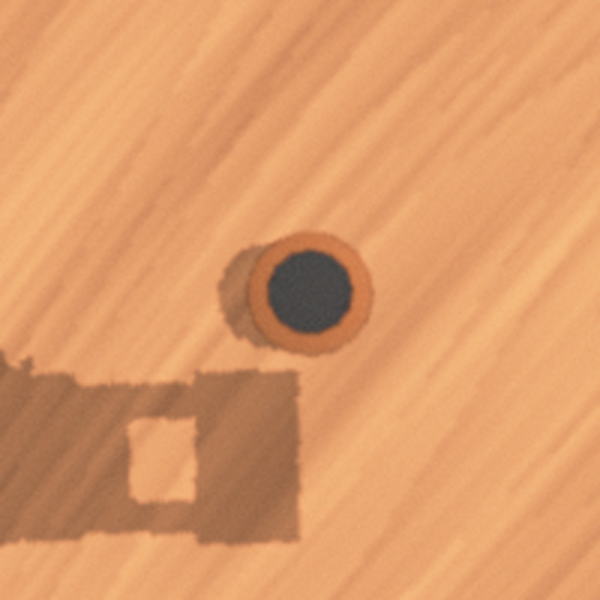

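The cap is centred at crop (310,292), which is full-image (283.3,127.3). The amber shoulder is concentric with it, so the camera is directly above the bottle.

Run:
```python
from m import *
from cell import sensors
d=load('w5');t=load('top0');w=load('w4')
k=[b for b in blobs(mask(d,(0,0,0),(179,90,120))[:200],150) if abs(b[0][0]-283)<8];print(k)
u=k[0][0];x=plane(d,u,.085,True);print('amber',x)
for n,r in(('w4',(195,45,22,22)),('top0',(130,216,18,18))):
    e=load(n);m=mask(e,(0,0,0),(179,110,75));q=np.zeros_like(m);q[r[1]:r[1]+r[3],r[0]:r[0]+r[2]]=255
    bs=blobs(m&q,30);b=max(bs,key=lambda b:b[1]);print(n,b,tri([ray(d,u,True),ray(e,b[0],n[0]=='w')]))
o=sensors.get_obs()
b,c=None,None
# carton check from top5
e=load('top5');print(rect(e,(205,175,50,60),.049,False))
print([p for p in blobs(mask(e,*COL['green']),20)])
go(o,x[0],x[1],.11,130);go(o,x[0],x[1],.03,130)
```

```text
[((np.float64(282.8), np.float64(126.9)), 561, (270, 114, 27, 27))]
amber [0.42665519 0.35585963 0.085     ]
w4 ((np.float64(203.9), np.float64(55.8)), 379, (195, 45, 21, 22)) (array([0.42649991, 0.35624695, 0.07412062]), np.float64(0.00015056659133527638))
top0 ((np.float64(138.1), np.float64(225.6)), 78, (133, 221, 11, 10)) (array([0.42591814, 0.35633865, 0.07735678]), np.float64(0.0006959917558931554))
(((491.1689453125, 124.17832946777344), (50.491668701171875, 76.50598907470703), 89.58518981933594), (232.8050376185803, 203.62283284265618))
[((np.float64(200.3), np.float64(143.3)), 65, (192, 136, 15, 12)), ((np.float64(235.0), np.float64(208.5)), 429, (216, 190, 36, 35))]
shift [ 73.2   2.9 125.7] rot [-0.0055 -0.0063  0.0007] rows 2.3
shift [ 72.7   3.3 205.7] rot [-0.0055 -0.0063  0.0007] rows 3.5
```

Emit:
{"method": "drive_tool", "body": {
  "moves": [
    {"x": 73,"y": 3,"z": 100,"rx": -0.005,"ry": -0.006,"rz": 0,"fingers": -1},
    {"x": 73,"y": 3,"z": 100,"rx": -0.005,"ry": -0.006,"rz": 0,"fingers": -1},
    {"x": 73,"y": 3,"z": 115,"rx": -0.005,"ry": -0.006,"rz": 0,"fingers": -1},
    {"x": 73,"y": 3,"z": 145,"rx": -0.005,"ry": -0.006,"rz": 0,"fingers": -1},
    {"x": 73,"y": 3,"z": 180,"rx": -0.005,"ry": -0.006,"rz": 0,"fingers": -1},
    {"x": 73,"y": 3,"z": 206,"rx": -0.005,"ry": -0.006,"rz": 0,"fingers": -1},
    {"x": 73,"y": 3,"z": 206,"rx": -0.005,"ry": -0.006,"rz": 0,"fingers": -1},
    {"x": 73,"y": 3,"z": 206,"rx": -0.005,"ry": -0.006,"rz": 0,"fingers": 1},
    {"x": 73,"y": 3,"z": 206,"rx": -0.005,"ry": -0.006,"rz": 0,"fingers": 1},
    {"x": 73,"y": 3,"z": 206,"rx": -0.005,"ry": -0.006,"rz": 0,"fingers": 1},
    {"x": 73,"y": 3,"z": 206,"rx": -0.005,"ry": -0.006,"rz": 0,"fingers": 1},
    {"x": 73,"y": 3,"z": 206,"rx": -0.005,"ry": -0.006,"rz": 0,"fingers": 1},
    {"x": 73,"y": 3,"z": 206,"rx": -0.005,"ry": -0.006,"rz": 0,"fingers": 1}
  ]
}}

```text
time_s: 11.82
tool_pos: [0.4261, 0.3567, 0.0302]
tool_rot: [-180.0, -0.0, 130.0]
force: [-1.0, -0.7, 2.0]
grip_width: 0.045
grasp_force: 25.0
```

Run:
```python
from h import *
from cell import sensors
o=sensors.get_obs();print(o['tool_pos'],o['tool_rot'],o['grip_width'],o['grasp_force'])
go(o,.478,-.095,.15,87)
```

```text
[0.4261144  0.35666945 0.03022683] [-1.79987771e+02 -1.62761823e-02  1.29997475e+02] 0.0449894459974682 25.00137803144753
shift [-379.3 -250.6 -119.8] rot [-3.000e-04 -2.000e-04  7.504e-01] rows 7.5
```

Emit:
{"method": "drive_tool", "body": {
  "moves": [
    {"x": 0,"y": 0,"z": -50,"rx": 0,"ry": 0,"rz": 0,"fingers": 1},
    {"x": 0,"y": 0,"z": -120,"rx": 0,"ry": 0,"rz": 0,"fingers": 1},
    {"x": -379,"y": -251,"z": -120,"rx": 0,"ry": 0,"rz": 0.75,"fingers": 1},
    {"x": -379,"y": -251,"z": -120,"rx": 0,"ry": 0,"rz": 0.75,"fingers": 1},
    {"x": -379,"y": -251,"z": -120,"rx": 0,"ry": 0,"rz": 0.75,"fingers": 1},
    {"x": -379,"y": -251,"z": -120,"rx": 0,"ry": 0,"rz": 0.75,"fingers": 1},
    {"x": -379,"y": -251,"z": -120,"rx": 0,"ry": 0,"rz": 0.75,"fingers": 1},
    {"x": -379,"y": -251,"z": -120,"rx": 0,"ry": 0,"rz": 0.75,"fingers": 1},
    {"x": -379,"y": -251,"z": -120,"rx": 0,"ry": 0,"rz": 0.75,"fingers": 1},
    {"x": -379,"y": -251,"z": -120,"rx": 0,"ry": 0,"rz": 0.75,"fingers": 1},
    {"x": -379,"y": -251,"z": -120,"rx": 0,"ry": 0,"rz": 0.75,"fingers": 1},
    {"x": -379,"y": -251,"z": -120,"rx": 0,"ry": 0,"rz": 0.75,"fingers": 1},
    {"x": -379,"y": -251,"z": -120,"rx": 0,"ry": 0,"rz": 0.75,"fingers": 1},
    {"x": -379,"y": -251,"z": -120,"rx": 0,"ry": 0,"rz": 0.75,"fingers": 1}
  ]
}}

```text
time_s: 13.58
tool_pos: [0.4776, -0.0938, 0.15]
tool_rot: [-180.0, -0.0, 87.1]
force: [-0.1, -0.1, -1.6]
grip_width: 0.045
grasp_force: 25.0
```

Run:
```python
from h import *
from cell import sensors
o=sensors.get_obs();print(o['tool_pos'],o['tool_rot'],o['grip_width'],o['grasp_force'])
go(o,.478,-.095,.0345,87)
```

```text
[ 0.47758257 -0.09381619  0.14997077] [-1.79989765e+02 -8.33551194e-03  8.71441978e+01] 0.044986743806932517 24.99415001773741
shift [ -1.2   0.5 115.5] rot [-0.0002 -0.0001  0.0025] rows 1.8
```

Emit:
{"method": "drive_tool", "body": {
  "moves": [
    {"x": -1,"y": 0.5,"z": 45,"rx": 0,"ry": 0,"rz": 0,"fingers": 1},
    {"x": -1,"y": 0.5,"z": 85,"rx": 0,"ry": 0,"rz": 0,"fingers": 1},
    {"x": -1,"y": 0.5,"z": 105,"rx": 0,"ry": 0,"rz": 0,"fingers": 1},
    {"x": -1,"y": 0.5,"z": 113,"rx": 0,"ry": 0,"rz": 0,"fingers": 1},
    {"x": -1,"y": 0.5,"z": 115.5,"rx": 0,"ry": 0,"rz": 0,"fingers": 1},
    {"x": -1,"y": 0.5,"z": 115.5,"rx": 0,"ry": 0,"rz": 0,"fingers": 1},
    {"x": -1,"y": 0.5,"z": 115.5,"rx": 0,"ry": 0,"rz": 0,"fingers": -1},
    {"x": -1,"y": 0.5,"z": 115.5,"rx": 0,"ry": 0,"rz": 0,"fingers": -1},
    {"x": -1,"y": 0.5,"z": 115.5,"rx": 0,"ry": 0,"rz": 0,"fingers": -1},
    {"x": -1,"y": 0.5,"z": 115.5,"rx": 0,"ry": 0,"rz": 0,"fingers": -1},
    {"x": -1,"y": 0.5,"z": 80,"rx": 0,"ry": 0,"rz": 0,"fingers": -1},
    {"x": -1,"y": 0.5,"z": 20,"rx": 0,"ry": 0,"rz": 0,"fingers": -1},
    {"x": -1,"y": 0.5,"z": -40,"rx": 0,"ry": 0,"rz": 0,"fingers": -1},
    {"x": -1,"y": 0.5,"z": -100,"rx": 0,"ry": 0,"rz": 0,"fingers": -1},
    {"x": -1,"y": 0.5,"z": -100,"rx": 0,"ry": 0,"rz": 0,"fingers": -1}
  ]
}}

```text
time_s: 15.45
tool_pos: [0.481, -0.0964, 0.2549]
tool_rot: [179.5, 0.2, 87.0]
force: [-0.3, -1.6, -0.2]
grip_width: 0.0869
grasp_force: 0.0
```

Run:
```python
from h import *
from cell import sensors
o=sensors.get_obs();print(o['tool_pos'],o['tool_rot'],o['grip_width'],o['force'])
go(o,.69,-.095,.25,87)
```

```text
[ 0.48101303 -0.09640265  0.25494162] [1.79496968e+02 1.70228258e-01 8.70216175e+01] 0.0868929823010149 [-0.31738021 -1.59930116 -0.24904623]
shift [ 12.3 208.6   6.7] rot [0.0088 0.003  0.0004] rows 3.3
```

Emit:
{"method": "drive_tool", "body": {
  "moves": [
    {"x": 12,"y": 209,"z": 7,"rx": 0.006,"ry": 0.002,"rz": 0,"fingers": -1},
    {"x": 12,"y": 209,"z": 7,"rx": 0.006,"ry": 0.002,"rz": 0,"fingers": -1},
    {"x": 12,"y": 209,"z": 7,"rx": 0.006,"ry": 0.002,"rz": 0,"fingers": -1},
    {"x": 12,"y": 209,"z": 7,"rx": 0.006,"ry": 0.002,"rz": 0,"fingers": -1},
    {"x": 12,"y": 209,"z": 7,"rx": 0.006,"ry": 0.002,"rz": 0,"fingers": -1},
    {"x": 12,"y": 209,"z": 7,"rx": 0.006,"ry": 0.002,"rz": 0,"fingers": -1}
  ]
}}

```text
time_s: 16.2
tool_pos: [0.6864, -0.0947, 0.2424]
tool_rot: [-179.6, -0.1, 87.0]
force: [-0.9, -0.1, -0.2]
grip_width: 0.0874
grasp_force: 0.0
```

Run:
```python
from m import *
from cell import sensors
d=snap('w6');e=snap('top6','top')
o=sensors.get_obs();print(o['time_s'],o['tool_pos'],o['tool_rot'],(-d['R'].T@d['t']))
b=max(blobs(mask(d,*COL['yellow'])[:225]),key=lambda b:b[1]);x=plane(d,b[0],.06,True);print('jar',b,x,tri([ray(d,b[0],True),ray(load('top0'),(292.4,131.1))]))
go(o,x[0],x[1],.12,87);go(o,x[0],x[1],.028,87)
i=d['image'][:,:,::-1];cv2.imwrite('pics/w6c.png',i)
```

```text
16.3 [ 0.6863798  -0.09522851  0.24346579] [-1.79655185e+02 -6.65233895e-02  8.70072583e+01] [ 0.69141733 -0.02852539  0.41929538]
jar ((np.float64(454.7), np.float64(183.5)), 35, (452, 178, 7, 12)) [ 0.90093311 -0.09014247  0.06      ] (array([0.45885912, 0.01581798, 0.79550501]), np.float64(0.02382564731987387))
shift [ 16.1 214.7 122.2] rot [-0.006  -0.0012  0.0001] rows 4.0
shift [ 16.  215.3 214.2] rot [-0.006  -0.0012  0.0001] rows 4.9
```

View pics/w6c.png

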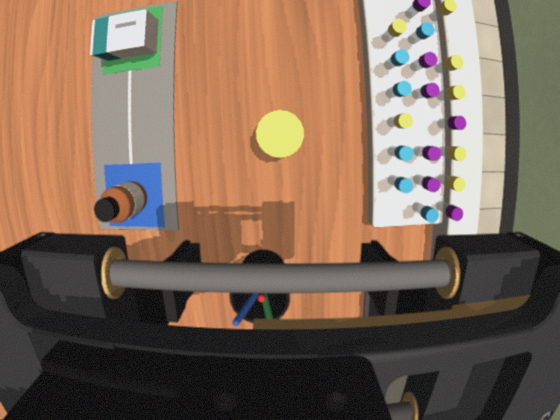

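The jar lid is at (280,133), the pen pot sits under the gripper at (262,290), and the rack edge is at column 370. The amber bottle stands on blue and the carton on green.

Run:
```python
from m import *
from cell import sensors
d=load('w6');o=sensors.get_obs()
L=((22,90,100),(36,255,255))
f=lambda e,c:[b for b in blobs(mask(e,*L),100) if abs(b[0][0]-c[0])<10 and abs(b[0][1]-c[1])<10][0]
b=f(d,(280,133));x=plane(d,b[0],.06,True);print(b,x)
for n in('top0','scene0'):
  q=f(load(n),(292,131) if n=='top0' else (341,242));print(n,q,tri([ray(d,b[0],True),ray(load(n),q[0])]))
go(o,x[0],x[1],.12,87);go(o,x[0],x[1],.028,87)
```

```text
((np.float64(279.5), np.float64(133.5)), 1802, (256, 110, 48, 48)) [ 0.68843149 -0.02754075  0.06      ]
top0 ((np.float64(292.5), np.float64(131.0)), 315, (283, 122, 20, 19)) (array([ 0.68838988, -0.02747681,  0.05441302]), np.float64(4.887604985432682e-05))
scene0 ((np.float64(341.5), np.float64(242.7)), 355, (331, 233, 22, 21)) (array([ 0.68808521, -0.02758604,  0.05189697]), np.float64(0.0002869803303229887))
shift [ 67.6  -0.7 123.6] rot [-0.006  -0.0012  0.0001] rows 2.3
shift [ 6.750e+01 -2.000e-01  2.155e+02] rot [-0.006  -0.0012  0.0001] rows 3.6
```

Emit:
{"method": "drive_tool", "body": {
  "moves": [
    {"x": 68,"y": 0,"z": 124,"rx": -0.004,"ry": -0.001,"rz": 0,"fingers": -1},
    {"x": 68,"y": 0,"z": 124,"rx": -0.004,"ry": -0.001,"rz": 0,"fingers": -1},
    {"x": 68,"y": 0,"z": 124,"rx": -0.004,"ry": -0.001,"rz": 0,"fingers": -1},
    {"x": 68,"y": 0,"z": 124,"rx": -0.004,"ry": -0.001,"rz": 0,"fingers": -1},
    {"x": 68,"y": 0,"z": 124,"rx": -0.004,"ry": -0.001,"rz": 0,"fingers": -1},
    {"x": 68,"y": 0,"z": 124,"rx": -0.004,"ry": -0.001,"rz": 0,"fingers": -1}
  ]
}}

```text
time_s: 17.05
tool_pos: [0.6915, -0.0283, 0.1213]
tool_rot: [179.9, -0.0, 86.9]
force: [1.0, -0.0, -1.3]
grip_width: 0.0868
grasp_force: 0.0
```

Run:
```python
from m import *
from cell import sensors
o=sensors.get_obs();print(o['tool_pos'],o['tool_rot'])
go(o,.6884,-.0275,.028,87)
```

```text
[ 0.69151011 -0.02833624  0.12134579] [ 1.79925706e+02 -3.71282225e-02  8.68881085e+01]
shift [ 0.6 -3.3 93.3] rot [ 0.0013 -0.0006 -0.002 ] rows 1.5
```

Emit:
{"method": "drive_tool", "body": {
  "moves": [
    {"x": 0.5,"y": -2.5,"z": 30,"rx": 0,"ry": 0,"rz": 0,"fingers": -1},
    {"x": 0.5,"y": -2.5,"z": 65,"rx": 0,"ry": 0,"rz": 0,"fingers": -1},
    {"x": 0.5,"y": -2.5,"z": 93,"rx": 0,"ry": 0,"rz": 0,"fingers": -1},
    {"x": 0.5,"y": -2.5,"z": 93,"rx": 0,"ry": 0,"rz": 0,"fingers": -1},
    {"x": 0.5,"y": -2.5,"z": 93,"rx": 0,"ry": 0,"rz": 0,"fingers": 1},
    {"x": 0.5,"y": -2.5,"z": 93,"rx": 0,"ry": 0,"rz": 0,"fingers": 1},
    {"x": 0.5,"y": -2.5,"z": 93,"rx": 0,"ry": 0,"rz": 0,"fingers": 1},
    {"x": 0.5,"y": -2.5,"z": 93,"rx": 0,"ry": 0,"rz": 0,"fingers": 1},
    {"x": 0.5,"y": -2.5,"z": 93,"rx": 0,"ry": 0,"rz": 0,"fingers": 1},
    {"x": 0.5,"y": -2.5,"z": 93,"rx": 0,"ry": 0,"rz": 0,"fingers": 1}
  ],
  "force": 20
}}

```text
time_s: 18.3
tool_pos: [0.6878, -0.026, 0.0265]
tool_rot: [-179.9, -0.1, 87.0]
force: [-0.5, 0.2, 3.3]
grip_width: 0.0523
grasp_force: 20.0
```

Run:
```python
from m import *
from cell import sensors
o=sensors.get_obs();print(o['tool_pos'],o['tool_rot'],o['grip_width'],o['grasp_force'])
go(o,.4845,.0153,.15,87)
e=load('top6')
m=mask(e,(0,0,0),(179,110,75))
print([(b,plane(e,b[0],.082).round(4)) for b in blobs(m,20) if 290<b[0][0]<340 and 180<b[0][1]<240])
print(rect(e,(205,175,50,60),.049,False)[0])
```

```text
[ 0.68778381 -0.02596642  0.02645613] [-1.79912583e+02 -7.45139676e-02  8.70165520e+01] 0.05225530708234843 20.000198185443878
shift [  30.8 -205.3 -123.2] rot [-0.0015 -0.0013  0.0003] rows 3.9
[(((np.float64(328.5), np.float64(194.3)), 81, (322, 190, 14, 12)), array([ 0.5145, -0.1205,  0.082 ])), (((np.float64(319.3), np.float64(208.1)), 83, (315, 203, 11, 11)), array([ 0.4786, -0.0973,  0.082 ])), (((np.float64(315.7), np.float64(218.5)), 35, (309, 213, 17, 9)), array([ 0.4519, -0.0884,  0.082 ]))]
((491.1664123535156, 124.07977294921875), (50.66667938232422, 76.64564514160156), 89.27617645263672)
```

Emit:
{"method": "drive_tool", "body": {
  "moves": [
    {"x": 0,"y": 0,"z": -50,"rx": 0,"ry": 0,"rz": 0,"fingers": 1},
    {"x": 0,"y": 0,"z": -123,"rx": 0,"ry": 0,"rz": 0,"fingers": 1},
    {"x": 31,"y": -205,"z": -123,"rx": -0.001,"ry": -0.001,"rz": 0,"fingers": 1},
    {"x": 31,"y": -205,"z": -123,"rx": -0.001,"ry": -0.001,"rz": 0,"fingers": 1},
    {"x": 31,"y": -205,"z": -123,"rx": -0.001,"ry": -0.001,"rz": 0,"fingers": 1},
    {"x": 31,"y": -205,"z": -123,"rx": -0.001,"ry": -0.001,"rz": 0,"fingers": 1},
    {"x": 31,"y": -205,"z": -123,"rx": -0.001,"ry": -0.001,"rz": 0,"fingers": 1},
    {"x": 31,"y": -205,"z": -123,"rx": -0.001,"ry": -0.001,"rz": 0,"fingers": 1},
    {"x": 31,"y": -205,"z": -123,"rx": -0.001,"ry": -0.001,"rz": 0,"fingers": 1},
    {"x": 31,"y": -205,"z": -123,"rx": -0.001,"ry": -0.001,"rz": 0,"fingers": 1}
  ]
}}

```text
time_s: 19.55
tool_pos: [0.4851, 0.0157, 0.1493]
tool_rot: [-179.9, -0.1, 87.0]
force: [0.1, 0.0, -1.6]
grip_width: 0.0523
grasp_force: 20.0
```

Run:
```python
from m import *
from cell import sensors
o=sensors.get_obs();print(o['tool_pos'],o['tool_rot'],o['grip_width'],o['grasp_force'])
go(o,.4845,.0153,.031,87)
```

```text
[0.4851032  0.01572327 0.14929961] [-1.79899329e+02 -1.09841319e-01  8.70327878e+01] 0.05231814171340415 19.999774396419525
shift [ -0.7  -0.4 118.3] rot [-0.0018 -0.0019  0.0006] rows 1.9
```

Emit:
{"method": "drive_tool", "body": {
  "moves": [
    {"x": -0.5,"y": 0,"z": 45,"rx": -0.001,"ry": -0.001,"rz": 0,"fingers": 1},
    {"x": -0.5,"y": 0,"z": 85,"rx": -0.001,"ry": -0.001,"rz": 0,"fingers": 1},
    {"x": -0.5,"y": 0,"z": 107,"rx": -0.001,"ry": -0.001,"rz": 0,"fingers": 1},
    {"x": -0.5,"y": 0,"z": 116,"rx": -0.001,"ry": -0.001,"rz": 0,"fingers": 1},
    {"x": -0.5,"y": 0,"z": 118.5,"rx": -0.001,"ry": -0.001,"rz": 0,"fingers": 1},
    {"x": -0.5,"y": 0,"z": 118.5,"rx": -0.001,"ry": -0.001,"rz": 0,"fingers": 1},
    {"x": -0.5,"y": 0,"z": 118.5,"rx": -0.001,"ry": -0.001,"rz": 0,"fingers": -1},
    {"x": -0.5,"y": 0,"z": 118.5,"rx": -0.001,"ry": -0.001,"rz": 0,"fingers": -1},
    {"x": -0.5,"y": 0,"z": 118.5,"rx": -0.001,"ry": -0.001,"rz": 0,"fingers": -1},
    {"x": -0.5,"y": 0,"z": 118.5,"rx": -0.001,"ry": -0.001,"rz": 0,"fingers": -1},
    {"x": -0.5,"y": 0,"z": 80,"rx": -0.001,"ry": -0.001,"rz": 0,"fingers": -1},
    {"x": -0.5,"y": 0,"z": 20,"rx": -0.001,"ry": -0.001,"rz": 0,"fingers": -1},
    {"x": -0.5,"y": 0,"z": -40,"rx": -0.001,"ry": -0.001,"rz": 0,"fingers": -1},
    {"x": -0.5,"y": 0,"z": -50,"rx": -0.001,"ry": -0.001,"rz": 0,"fingers": -1}
  ]
}}

```text
time_s: 21.3
tool_pos: [0.4873, 0.0152, 0.2037]
tool_rot: [179.6, 0.1, 87.0]
force: [0.4, 0.4, -0.2]
grip_width: 0.0872
grasp_force: 0.0
```

Run:
```python
from m import *
from cell import sensors
o=sensors.get_obs();print(o['tool_pos'],o['tool_rot'],np.array(o['qpos']).round(1))
go(o,.4265,-.3512,.20,-18.6)
```

```text
[0.48729359 0.01522367 0.20374792] [1.79578761e+02 1.39073325e-01 8.70156938e+01] [ 4.980e+01  1.000e-01 -5.420e+01  1.046e+02  3.000e-01  7.490e+01
 -7.500e+00]
shift [-369.1  -41.7    4.3] rot [ 0.0074 -0.0051  1.8433] rows 9.9
```

Emit:
{"method": "drive_tool", "body": {
  "moves": [
    {"x": -369,"y": -42,"z": 4,"rx": 0.007,"ry": -0.005,"rz": 1.843,"fingers": -1},
    {"x": -369,"y": -42,"z": 4,"rx": 0.007,"ry": -0.005,"rz": 1.843,"fingers": -1},
    {"x": -369,"y": -42,"z": 4,"rx": 0.007,"ry": -0.005,"rz": 1.843,"fingers": -1},
    {"x": -369,"y": -42,"z": 4,"rx": 0.007,"ry": -0.005,"rz": 1.843,"fingers": -1},
    {"x": -369,"y": -42,"z": 4,"rx": 0.007,"ry": -0.005,"rz": 1.843,"fingers": -1},
    {"x": -369,"y": -42,"z": 4,"rx": 0.007,"ry": -0.005,"rz": 1.843,"fingers": -1},
    {"x": -369,"y": -42,"z": 4,"rx": 0.007,"ry": -0.005,"rz": 1.843,"fingers": -1},
    {"x": -369,"y": -42,"z": 4,"rx": 0.007,"ry": -0.005,"rz": 1.843,"fingers": -1},
    {"x": -369,"y": -42,"z": 4,"rx": 0.007,"ry": -0.005,"rz": 1.843,"fingers": -1},
    {"x": -369,"y": -42,"z": 4,"rx": 0.007,"ry": -0.005,"rz": 1.843,"fingers": -1},
    {"x": -369,"y": -42,"z": 4,"rx": 0.007,"ry": -0.005,"rz": 1.843,"fingers": -1},
    {"x": -369,"y": -42,"z": 4,"rx": 0.007,"ry": -0.005,"rz": 1.843,"fingers": -1},
    {"x": -369,"y": -42,"z": 4,"rx": 0.007,"ry": -0.005,"rz": 1.843,"fingers": -1},
    {"x": -369,"y": -42,"z": 4,"rx": 0.007,"ry": -0.005,"rz": 1.843,"fingers": -1}
  ]
}}

```text
time_s: 23.05
tool_pos: [0.4235, -0.3513, 0.1957]
tool_rot: [180.0, 0.4, -18.5]
force: [-0.1, 0.3, -0.4]
grip_width: 0.0872
grasp_force: 0.0
```

Run:
```python
from m import *
from cell import sensors
o=sensors.get_obs();print(o['tool_pos'],o['tool_rot'],np.array(o['qpos']).round(1))
go(o,.4267,-.3513,.026,-18.9)
e=snap('top7','top')
q=blobs(mask(e,(22,90,100),(36,255,255)),100)
print([(b,plane(e,b[0],.0622).round(4)) for b in q if 200<b[0][0]<340 and b[0][1]>150])
```

```text
[ 0.4234503  -0.35134275  0.19569718] [179.97260496   0.43625458 -18.5343489 ] [ 64.8   8.9 -30.8  97.2   4.9  75.5 -75.5]
shift [  4.4  -1.2 169.7] rot [0.0005 0.0076 0.0064] rows 2.7
[(((np.float64(275.3), np.float64(206.2)), 346, (265, 196, 21, 21)), array([0.4843, 0.0139, 0.0622]))]
```

Emit:
{"method": "drive_tool", "body": {
  "moves": [
    {"x": 3.5,"y": -1,"z": 50,"rx": 0,"ry": 0.004,"rz": 0.006,"fingers": -0.4},
    {"x": 3.5,"y": -1,"z": 90,"rx": 0,"ry": 0.004,"rz": 0.006,"fingers": -0.4},
    {"x": 3.5,"y": -1,"z": 90,"rx": 0,"ry": 0.004,"rz": 0.006,"fingers": -0.4},
    {"x": 3.5,"y": -1,"z": 90,"rx": 0,"ry": 0.004,"rz": 0.006,"fingers": -0.4}
  ]
}}

```text
time_s: 23.6
tool_pos: [0.4274, -0.352, 0.1074]
tool_rot: [179.9, 0.1, -18.9]
force: [-0.6, 0.1, 0.5]
grip_width: 0.0623
grasp_force: 0.0
```

Run:
```python
from m import *
from cell import sensors
o=sensors.get_obs();print(o['tool_pos'],o['tool_rot'],o['grip_width'])
go(o,.4267,-.3513,.026,-18.9)
```

```text
[ 0.42743251 -0.35198966  0.10737068] [ 1.79929231e+02  8.25084164e-02 -1.89111553e+01] 0.062279020288702865
shift [-0.8 -0.5 81.4] rot [ 0.0012  0.0014 -0.0002] rows 1.3
```

Emit:
{"method": "drive_tool", "body": {
  "moves": [
    {"x": -0.5,"y": 0,"z": 25,"rx": 0.001,"ry": 0.001,"rz": 0,"fingers": -0.4},
    {"x": -0.5,"y": 0,"z": 50,"rx": 0.001,"ry": 0.001,"rz": 0,"fingers": -0.4},
    {"x": -0.5,"y": 0,"z": 72,"rx": 0.001,"ry": 0.001,"rz": 0,"fingers": -0.4},
    {"x": -0.5,"y": 0,"z": 80,"rx": 0.001,"ry": 0.001,"rz": 0,"fingers": -0.4},
    {"x": -0.5,"y": 0,"z": 80,"rx": 0.001,"ry": 0.001,"rz": 0,"fingers": -0.4},
    {"x": -0.5,"y": 0,"z": 80,"rx": 0.001,"ry": 0.001,"rz": 0,"fingers": 1},
    {"x": -0.5,"y": 0,"z": 80,"rx": 0.001,"ry": 0.001,"rz": 0,"fingers": 1},
    {"x": -0.5,"y": 0,"z": 80,"rx": 0.001,"ry": 0.001,"rz": 0,"fingers": 1},
    {"x": -0.5,"y": 0,"z": 80,"rx": 0.001,"ry": 0.001,"rz": 0,"fingers": 1},
    {"x": -0.5,"y": 0,"z": 80,"rx": 0.001,"ry": 0.001,"rz": 0,"fingers": 1},
    {"x": -0.5,"y": 0,"z": 80,"rx": 0.001,"ry": 0.001,"rz": 0,"fingers": 1}
  ],
  "force": 20
}}

```text
time_s: 24.98
tool_pos: [0.4257, -0.3511, 0.0258]
tool_rot: [-180.0, 0.1, -18.9]
force: [-0.2, -0.2, 1.0]
grip_width: 0.0257
grasp_force: 20.0
```

Run:
```python
from m import *
from cell import sensors
o=sensors.get_obs();print(o['tool_pos'],o['tool_rot'],o['grip_width'],o['grasp_force'])
go(o,.50,-.1,.21,-3);go(o,.4911,.1242,.21,-3)
```

```text
[ 0.42574372 -0.35114327  0.02583614] [-1.79974618e+02  1.44558512e-01 -1.89181823e+01] 0.02573658683811383 20.000118613243103
shift [ -11.6 -261.7 -184. ] rot [-0.0008  0.0024 -0.2778] rows 5.1
shift [ -92.8 -470.9 -183.7] rot [-0.0008  0.0024 -0.2778] rows 8.2
```

Emit:
{"method": "drive_tool", "body": {
  "moves": [
    {"x": 0,"y": 0,"z": -50,"rx": 0,"ry": 0,"rz": 0,"fingers": 1},
    {"x": 0,"y": 0,"z": -110,"rx": 0,"ry": 0,"rz": 0,"fingers": 1},
    {"x": 0,"y": 0,"z": -165,"rx": 0,"ry": 0,"rz": 0,"fingers": 1},
    {"x": -12,"y": -262,"z": -184,"rx": 0,"ry": 0.001,"rz": -0.278,"fingers": 1},
    {"x": -12,"y": -262,"z": -184,"rx": 0,"ry": 0.001,"rz": -0.278,"fingers": 1},
    {"x": -12,"y": -262,"z": -184,"rx": 0,"ry": 0.001,"rz": -0.278,"fingers": 1},
    {"x": -12,"y": -262,"z": -184,"rx": 0,"ry": 0.001,"rz": -0.278,"fingers": 1},
    {"x": -12,"y": -262,"z": -184,"rx": 0,"ry": 0.001,"rz": -0.278,"fingers": 1},
    {"x": -93,"y": -471,"z": -184,"rx": 0,"ry": 0.001,"rz": -0.278,"fingers": 1},
    {"x": -93,"y": -471,"z": -184,"rx": 0,"ry": 0.001,"rz": -0.278,"fingers": 1},
    {"x": -93,"y": -471,"z": -184,"rx": 0,"ry": 0.001,"rz": -0.278,"fingers": 1},
    {"x": -93,"y": -471,"z": -184,"rx": 0,"ry": 0.001,"rz": -0.278,"fingers": 1},
    {"x": -93,"y": -471,"z": -184,"rx": 0,"ry": 0.001,"rz": -0.278,"fingers": 1},
    {"x": -93,"y": -471,"z": -184,"rx": 0,"ry": 0.001,"rz": -0.278,"fingers": 1},
    {"x": -93,"y": -471,"z": -184,"rx": 0,"ry": 0.001,"rz": -0.278,"fingers": 1},
    {"x": -93,"y": -471,"z": -184,"rx": 0,"ry": 0.001,"rz": -0.278,"fingers": 1}
  ]
}}

```text
time_s: 26.98
tool_pos: [0.4911, 0.123, 0.2101]
tool_rot: [-180.0, 0.1, -3.1]
force: [0.4, 0.3, -1.2]
grip_width: 0.0257
grasp_force: 20.0
```

Run:
```python
from m import *
from cell import sensors
o=sensors.get_obs();print(o['tool_pos'],o['tool_rot'],o['grip_width'],o['grasp_force'])
go(o,.4911,.1242,.10,-3)
```

```text
[0.49109754 0.12299056 0.21007145] [-1.79956168e+02  8.81854378e-02 -3.12742576e+00] 0.025679652841810743 19.999839663505554
shift [ 1.000e-01 -1.100e+00  1.101e+02] rot [-0.0008  0.0015 -0.0022] rows 1.8
```

Emit:
{"method": "drive_tool", "body": {
  "moves": [
    {"x": 0,"y": -1,"z": 50,"rx": -0.001,"ry": 0.001,"rz": 0,"fingers": 1},
    {"x": 0,"y": -1,"z": 95,"rx": -0.001,"ry": 0.001,"rz": 0,"fingers": 1},
    {"x": 0,"y": -1,"z": 122,"rx": -0.001,"ry": 0.001,"rz": 0,"fingers": 1},
    {"x": 0,"y": -1,"z": 131,"rx": -0.001,"ry": 0.001,"rz": 0,"fingers": 1},
    {"x": 0,"y": -1,"z": 134,"rx": -0.001,"ry": 0.001,"rz": 0,"fingers": 1},
    {"x": 0,"y": -1,"z": 134.5,"rx": -0.001,"ry": 0.001,"rz": 0,"fingers": 1},
    {"x": 0,"y": -1,"z": 134.5,"rx": -0.001,"ry": 0.001,"rz": 0,"fingers": 1}
  ]
}}

```text
time_s: 27.85
tool_pos: [0.4916, 0.1256, 0.0767]
tool_rot: [-180.0, -0.1, -3.0]
force: [-0.1, -0.7, -1.2]
grip_width: 0.0259
grasp_force: 20.0
```

Run:
```python
from m import *
from cell import sensors
o=sensors.get_obs();print(o['tool_pos'],o['tool_rot'],o['force'])
```

```text
[0.49160559 0.12555683 0.0767229 ] [-1.79998355e+02 -9.01124614e-02 -3.00763532e+00] [-0.11211806 -0.73577491 -1.20481994]
```

Emit:
{"method": "drive_tool", "body": {
  "moves": [
    {"x": 0,"y": 0.5,"z": 1.5,"rx": 0,"ry": 0,"rz": 0,"fingers": 1},
    {"x": 0,"y": 0.5,"z": 1.5,"rx": 0,"ry": 0,"rz": 0,"fingers": 1},
    {"x": 0,"y": 0.5,"z": 1.5,"rx": 0,"ry": 0,"rz": 0,"fingers": -0.5},
    {"x": 0,"y": 0.5,"z": 1.5,"rx": 0,"ry": 0,"rz": 0,"fingers": -0.5},
    {"x": 0,"y": 0.5,"z": 1.5,"rx": 0,"ry": 0,"rz": 0,"fingers": -0.5},
    {"x": 0,"y": 0.5,"z": 1.5,"rx": 0,"ry": 0,"rz": 0,"fingers": -0.5},
    {"x": 0,"y": 0.5,"z": -30,"rx": 0,"ry": 0,"rz": 0,"fingers": -0.5},
    {"x": 0,"y": 0.5,"z": -80,"rx": 0,"ry": 0,"rz": 0,"fingers": -0.5},
    {"x": 0,"y": 0.5,"z": -140,"rx": 0,"ry": 0,"rz": 0,"fingers": -0.5},
    {"x": -60,"y": 0.5,"z": -180,"rx": 0,"ry": 0,"rz": 0,"fingers": -0.5},
    {"x": -60,"y": 0.5,"z": -180,"rx": 0,"ry": 0,"rz": 0,"fingers": -0.5},
    {"x": -60,"y": 0.5,"z": -180,"rx": 0,"ry": 0,"rz": 0,"fingers": -0.5},
    {"x": -60,"y": 0.5,"z": -180,"rx": 0,"ry": 0,"rz": 0,"fingers": -0.5}
  ]
}}

```text
time_s: 29.48
tool_pos: [0.4309, 0.1275, 0.2544]
tool_rot: [-179.9, 0.2, -3.0]
force: [1.7, -0.3, -0.4]
grip_width: 0.0656
grasp_force: 0.0
```

Run:
```python
from m import *
from cell import sensors
o=sensors.get_obs();print(o['time_s'],o['tool_pos'])
d=snap('w8');s=snap('scene8','scene')
for b in blobs(mask(d,*COL['purple'])[:230],40): print(b[:2],plane(d,b[0],.126,True).round(4))
a=cv2.resize(s['image'][130:330,190:390,::-1],(400,400));b=cv2.resize(d['image'][:,:,::-1],(400,300));c=np.zeros((400,800,3),np.uint8);c[:,:400]=a;c[:300,400:]=b;cv2.imwrite('pics/f8.png',c)
```

```text
29.475 [0.43086003 0.1275087  0.25438137]
((np.float64(279.4), np.float64(114.0)), 196) [0.5158 0.124  0.126 ]
((np.float64(279.4), np.float64(138.5)), 194) [0.4928 0.1252 0.126 ]
((np.float64(549.3), np.float64(155.2)), 103) [ 0.4772 -0.2028  0.126 ]
((np.float64(279.5), np.float64(162.8)), 203) [0.47   0.1263 0.126 ]
((np.float64(542.2), np.float64(167.1)), 104) [ 0.4622 -0.1901  0.126 ]
((np.float64(534.8), np.float64(179.7)), 106) [ 0.4468 -0.1778  0.126 ]
```

View pics/f8.png

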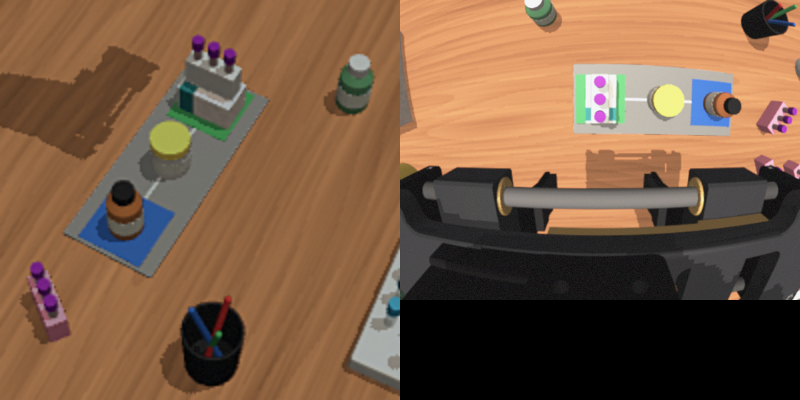

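All four items stand as ordered. The stand's middle cap at (279,138) in the wrist view maps to (0.493, 0.125), and the carton centre is at (0.491, 0.124).

```bash
python3 -c "
from cell import workorder;print(workorder.sign_off())"
```

```text
the job is handed in; nothing more can be done
None
```

The job is handed in at about 29.5 s of the 128 s allowed; sign-off returned no verdict, but my last camera measurements put the amber bottle, carton, yellow-lidded jar and tube stand each within about 3 mm of their places, upright, with the arm clear and nothing else touched.

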